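# Tighten the dispenser's union nut between its guard cheeks

## Task

Take the large ring spanner from the wooden board and tighten the brass union nut of the cream dispenser clockwise until it is drawn up firmly against its stop (a firm pull of about 1.5 N m, then no more). The cheeks leave only a short swing, so lift the spanner off and reseat it fully down for each stroke; never force it against the nut or the cheeks, keep the fingers off the nut and leave the other things alone. When the nut is tight, lay the spanner flat back on the wooden board and let go of it.

Things in the scene. Friction and masses are not known exactly. Their poses are not given: they have to be found in the camera images.
- dispenser: Low cream dispenser fixed to the table. Origin: on the table under the nut's axis; x points from the nut to its white pump block (80 mm high, from x = 65 mm). The channel between its cheeks opens towards -x. Base plate 20 mm thick, 150 mm wide, x -45 to 135 mm; on it a round collar with its top 35 mm above the table, where the seated spanner's underside rests.
- cheeks: Two upright guard cheeks beside the nut; origin and axes of the dispenser. 12 mm thick, inner faces at y = +46 and -46 mm, x = -40 to +55 mm, tops 85 mm above the table. A seated spanner, handle out of the -x side, swings about 41 degrees each way from the middle before its handle meets a cheek's front corner.
- nut: Greased brass hexagonal union nut, axis vertical: 40 mm across flats, hexagon 14 mm high, then a conical crown of 6 mm (39 to 27 mm wide): 20 mm in all. Origin: on its axis at its underside, 35 mm above the table. Two opposite flats face its own +x and -x. It turns about 0.25 N m stiff, stays where it is left, and does not rise or sink.
- nut_turn (a joint): Angle of the nut, rad, growing clockwise seen from above (tightening); starts 1.1 to 1.6 below its hard stop at 2.80. Tight: drawn against the stop with about 1.5 N m about the nut's axis (some 5 to 9 N across the handle at the grip, by a hand that turns along with it); over 2.5 N m it is forced.
- spanner: Large steel ring spanner, 0.32-0.5 kg, flat on the board. Origin: ring centre, underside. Hex hole right through, 42.4 mm across flats (6 degrees of play each way on the nut), wall 8, height 30 mm. Handle along its -x to a 23 mm foot at 148 mm; 16 mm wide, 8 to 30 mm above the underside. Hole flats face its +x and -x: it fits at the nut's yaw plus any multiple of 60 degrees.
- spanner_grip (a point): Good point to grip the handle, near the balance: on the handle's centre line 95 mm from the ring's axis, 19 mm above the spanner's underside; same axes as the spanner.
- board: Fixed wooden board, 270 x 170 x 15 mm, on the left or right of the table; origin at the centre of its underside, x along its length. The spanners lie on its top.
- small_spanner: Smaller steel ring spanner of the same form (22 mm across flats, 110 mm to its foot, 18 mm high) on the same board; not needed. Origin at the ring's centre, underside.
- jar0: Small honey jar on the black tray, 48 mm wide, 50 mm high; bystander. Origin under its centre.
- jar1: Another honey jar, as jar0; bystander.
- jar2: Another honey jar, as jar0; bystander.
- cup: Small white tasting cup on the black tray, 64 mm wide, 45 mm high; bystander. Origin under its centre.
- bottle0: Water bottle at the far left, 64 mm wide, 210 mm high; bystander. Origin under its centre.
- bottle1: Water bottle at the far right, 64 mm wide, 210 mm high; bystander. Origin under its centre.
Not all that is in view belongs to the job. There is more than one size of the dispenser; the one meant has the size given above. Leave any orange look-alike of the spanner alone.

How it is judged (in metres and radians):
On the way, in this order (a step that is already met when the one before it is completed fails the run):
1. the spanner sits fully down over the nut (horizontal distance between spanner and nut below 0.004 m and z of spanner in the frame of dispenser below 0.042 m), for 0.2 s.
2. with the spanner the nut is pulled firmly against its stop (contact forces of 80 N: some 0.8 N m) (value of joint nut_turn above 2.77 rad and contact force between spanner and nut above 80 N), for 0.1 s.
At the end, for the whole second after the job is handed in: The nut stands at its stop (2.77 rad or more) and the large spanner lies flat (within 0.06 rad) and still on the wooden board's top (underside 12 to 18 mm above the board's underside), released (value of joint nut_turn above 2.77 rad and z of spanner in the frame of board between 0.012 and 0.018 m and angle between spanner's own z axis and vertical below 0.06 rad and linear speed of spanner below 0.02 m/s); the robot touches nothing.
It fails at once if the spanner is forced on the nut (contact forces adding up to over 320 N: some 3 N m of turning, or ramming it down) (contact force between spanner and nut above 320 N).
It fails at once if the spanner is pressed hard against a cheek (contact force between spanner and cheeks above 40 N).
It fails at once if the fingers push the nut (contact force between the fingers and nut above 2 N).
It fails at once if a bystander is moved by more than 30 mm (distance of any of small_spanner, jar0, jar1, jar2, cup, bottle0, bottle1 from where it was at the start of the episode above 0.03 m).
It also fails if it takes over 72 s, if anything falls off the work surface, if the arm or the gripper's body presses on something with over 40 N, if the wrist force passes 120 N, or if a joint passes its speed limit or range.

## Robot

A 6-joint arm with a two-finger parallel gripper is mounted at the origin on the work surface. World frame = base frame: x ahead of the robot, y to its left, z up, the work surface at z = 0. Lengths are in mm, angles in rad, forces in N, time in s.
With the tool pointing down it reaches from about 250 to 800 mm from the base axis. Payload 3.9 kg.
Tool frame: the origin (TCP) lies at the very end of the fingers, on their centre line; the grasp point (between the pads) lies 19 mm behind it; z points along the fingers, y is the line along which they close (so a half turn about z gives the same grasp; the last joint's range is limited). The gripper opens to 85 mm and grips with 20 to 120 N. Pads are 22 mm wide; open, the fingers measure 114 mm over their backs; the gripper's body (76 mm by 85 mm) begins 54 mm behind the grasp point. The pads swing forward as they close: fully open they stand 13 mm farther back than shut.
Start: joints at [0, 0.26, -0.138, 1.173, 0, 1.571], TCP at [524.991, -0, 231.304] pointing down, gripper open.
Joint ranges: [-2.78, 2.78], [-0.83, 1.72], [-1.28, 1.37], [-1.9, 2.12], [-1.57, 1.48], [-3.14, 3.14]. Speed limits (rad/s): [2.57, 2.57, 3.14, 3.14, 3.14, 3.14].

## Interface

Orientations are given as a unit quaternion [w, x, y, z].
In Python, from workcell import bot gives the robot as it stands.
- The arm moves only by the tool apply_moves, never from a script. Its argument "plan" is a list of rows, each a list of 3 entries, a list of its own where there are three numbers: the shift along the tool's x, y, z in m, then the turn, a rotation vector about the tool's x, y, z in degrees, then the closure, from 0 (fully open) to 1 (shut). In form: [[[x, y, z], [wx, wy, wz], jaw], ...]. A call has 1 to 8 rows; each row shifts and turns the commanded pose from where the row before left it, along the tool's axes as they then stand; what a row does not reach is not made up. A row lasts 1/12 s, in which the tool goes at most 41.7 mm and 7.16 degrees, less where a joint would pass 70% of its speed; a pose out of reach is approached as far as the arm can. A call with a gripper value outside its range is refused whole. The fingers move at their own pace and stop on an object; "force" is the grip in N (left out, the last holds). Time passes only in rows, so rows that do not move let the fingers close. It gives the time, the measured TCP pose, the force, the opening and the grip force at its end, in the units of the state.
- bot.get_state(): the state, without advancing time (a new reading comes with each control period).
- bot.grab_frame(name): name is "scene" or "side" or "wrist"; returns (picture, depth): 420x560x3 uint8, red, green, blue; 420x560 float32, mm along the optical axis (not along the pixel's ray), 0 where there is no reading.
- bot.camera_info(name): a dict with "camera_matrix" (3x3 intrinsics, pixels), "R" (3x3) and "t" (3): a world point X has camera coordinates R X + t; the wrist camera has in their place "T_tool_cam" (4x4, takes a point from camera to tool coordinates, whose origin is the TCP and whose axes are the flange's). Camera axes: x right, y down, z forward; pixel columns grow to the right and rows downward; lengths in mm; the calibration is good to about 2 mm. The wrist camera is an equidistant fisheye: a pixel r from the principal point sees the ray r / f radians off the axis. A picture is of the moment at which its call begins: read the wrist's pose just before it. camera_info takes no time and is no camera call.
- bot.sign_off(): hands the job in; it is judged then, once.
Trained networks look in the newest picture that a camera, given by its name, has taken for a name from the list of things; names that differ only in an ending like _2 or _b are one class to them, and where a whole thing is asked for, a point or a joint stands for the part that bears it (a point fixed in the world has none). Each returns a list of dicts, best first, with "score" (0 to 1); they miss things now and then, are a little off and sometimes report something else, mostly with a low value. They report only what shows in the picture. A call takes as long as a camera call. They do not tell look-alikes from the thing itself.
- bot.recognise(query, camera): "location" ([column, row] in pixels, amid what is visible of it).
The state is a dict: "time_s": time; "joint_positions": joint angles; "dq": joint speeds; "joint_efforts": joint torques, N m; "ee_pos": TCP position; "orientation": TCP orientation; "force": force on the tool from outside, world axes, zero at the start; "torque": the same for the moment, N m; "grip_width": finger opening in mm; "finger_force": force on a finger pad.
Only numpy, scipy, OpenCV 4.12 (cv2) and the standard library are available. Lean on these libraries where they do the work, as an engineer would, in place of code of your own. Each camera call takes 0.05 s, during which the arm holds its last target. There are 200 camera calls.

## Working session

There is one attempt and no reset: what is moved stays moved. The work goes in short steps, Python scripts to look and compute and a tool call to move; the robot and the scene stay as the last step left them, time stands still between calls to the robot, and variables do not carry over. Pictures are saved under pics/ and viewed, at most 10 in all, crops included, and the job is handed in when it is done.

Besides the shell and the picture viewer there is one more tool, called after "Emit:" by a JSON object that holds its "op" and its "data", one argument or row to a line. apply_moves: Moves the arm, as the interface text tells. Its arguments: {"type":"object","properties":{"plan":{"type":"array","items":{"type":"array"}},"force":{"type":"number"}},"required":["plan"]}

```bash
ls; mkdir -p pics; cat > h.py <<'E'
import numpy as np, cv2
from workcell import bot
from scipy.spatial.transform import Rotation as Ro
def fixed(cam):
    c=bot.camera_info(cam); return np.array(c["camera_matrix"]),np.array(c["R"]),np.array(c["t"]).ravel()
def world(cam,depth):
    K,R,t=fixed(cam); v,u=np.mgrid[:420,:560]
    P=np.stack([(u-K[0,2])/K[0,0]*depth,(v-K[1,2])/K[1,1]*depth,depth],-1)
    W=(P-t)@R; W[depth<=0]=np.nan; return W
def pose(s):
    q=s["orientation"]; return np.array(s["ee_pos"]),Ro.from_quat([q[1],q[2],q[3],q[0]])
def save(n,im): cv2.imwrite(f"pics/{n}.png",cv2.cvtColor(im,cv2.COLOR_RGB2BGR))
E
python3 - <<'E'
from h import *
print({k:np.round(v,3) for k,v in bot.get_state().items()})
ims=[]
for c in ["scene","side"]:
    im,d=bot.grab_frame(c); save(c+"0",im); np.save(c+"d0.npy",d); W=world(c,d); ims.append(im)
    for q in ["spanner","nut","dispenser","board","small_spanner","spanner_grip"]:
        for r in bot.recognise(q,c)[:3]:
            u,v=r["location"]; print(c,q,round(r["score"],2),np.round([u,v]),np.round(W[int(v),int(u)]))
    print(bot.camera_info(c)["t"])
print(bot.camera_info("wrist"))
E
```

```text
pics
{'time_s': np.float64(0.0), 'joint_positions': array([ 0.   ,  0.261, -0.139,  1.173, -0.   ,  1.571]), 'dq': array([-0.   , -0.001, -0.   , -0.002, -0.   ,  0.001]), 'joint_efforts': array([-0.0000e+00, -4.0568e+01,  2.5393e+01,  1.9000e-02, -0.0000e+00,
        0.0000e+00]), 'ee_pos': array([5.24312e+02, 1.60000e-02, 2.30446e+02]), 'orientation': array([-0.001,  0.707,  0.707, -0.001]), 'force': array([-0.356, -0.657,  0.499]), 'torque': array([ 0.013, -0.005,  0.004]), 'finger_force': np.float64(0.0), 'grip_width': np.float64(85.391)}
scene spanner 0.87 [196. 253.] [ 584. -283.   48.]
scene nut 0.57 [347. 148.] [240. 265.  37.]
scene nut 0.52 [285. 241.] [594. -34.  52.]
scene dispenser 0.87 [292. 258.] [672. -35.  82.]
scene dispenser 0.72 [285. 240.] [594. -34.  52.]
scene dispenser 0.71 [346. 157.] [301. 239.  54.]
scene board 0.85 [181. 243.] [ 513. -330.   11.]
scene board 0.68 [401. 200.] [528. 343.  63.]
scene small_spanner 0.53 [166. 253.] [ 555. -366.   32.]
scene spanner_grip 0.86 [137. 191.] [ 296. -453.   31.]
[ -87.46485644 -330.83977838 1540.54679021]
side spann
[... 404 characters left out ...]
 526. -355.   37.]
side spanner_grip 0.9 [315. 143.] [ 489. -285.   38.]
side spanner_grip 0.63 [399. 125.] [ 285. -448.   27.]
[ 432.39347534  185.10931723 1188.47916128]
{'camera_matrix': array([[325.1922621 ,   0.        , 276.0366972 ],
       [  0.        , 325.1922621 , 207.95086787],
       [  0.        ,   0.        ,   1.        ]]), 'T_tool_cam': array([[ 2.22375669e-03, -9.60803728e-01, -2.77220582e-01,
         7.05363728e+01],
       [ 9.99997386e-01,  1.98917726e-03,  1.12741250e-03,
        -2.31484596e-01],
       [-5.31781259e-04, -2.77222365e-01,  9.60805640e-01,
        -1.43598982e+02],
       [ 0.00000000e+00,  0.00000000e+00,  0.00000000e+00,
         1.00000000e+00]])}
```

```bash
python3 - <<'E'
import cv2,numpy as np
a=cv2.imread("pics/scene0.png");b=cv2.imread("pics/side0.png")
cv2.imwrite("pics/s0.png",np.vstack([cv2.resize(a[110:330,60:480],(800,400))[:, :],])) 
cv2.imwrite("pics/s1.png",cv2.resize(b[80:400],(800,457)))
E
```

```text
(no output)
```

View pics/s0.png

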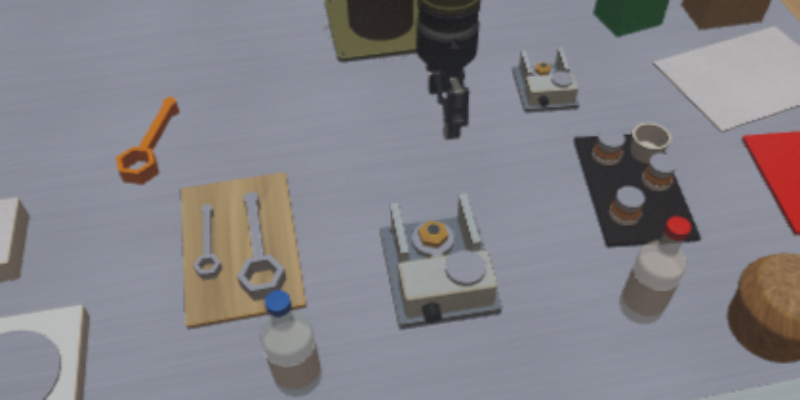

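View pics/s1.png

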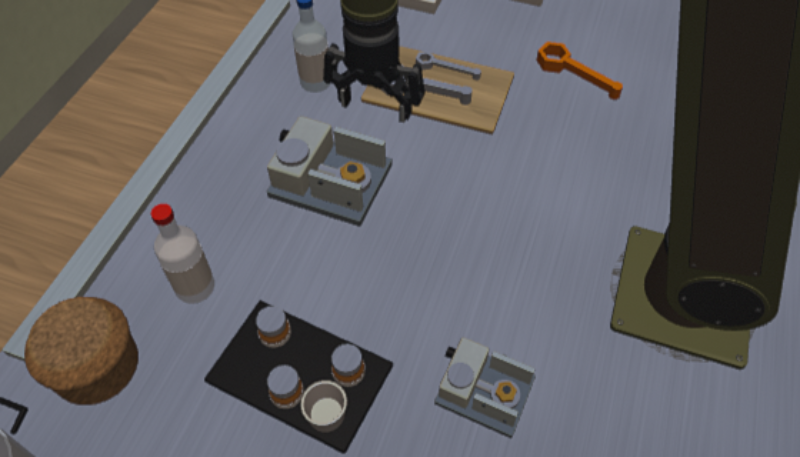

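The scene view shows the large spanner on the board, ring at about (262,273), with the small one beside it at (207,265). The large dispenser's nut is at (432,235). The orange spanner and the small dispenser at (545,75) are decoys. Next I'll take wrist views over the nut and then the spanner.

Emit:
{"op": "apply_moves", "data": {
  "plan": [
    [[-0.005,0.03,0],[0,0,0],0],
    [[-0.005,0.03,0],[0,0,0],0],
    [[0,0,0],[0,0,0],0],
    [[0,0,0],[0,0,0],0]
  ]
}}

```text
time_s: 1.03
ee_pos: [586.0, -10.2, 230.6]
orientation: [-0.0, 0.707, 0.707, -0.0]
force: [-1.1, 0.1, 0.7]
grip_width: 85.1
finger_force: 0.0
```

```bash
cat >> h.py <<'E'
def wrist(name):
    s=bot.get_state(); im,d=bot.grab_frame("wrist"); save(name,im); np.save(f"{name}.npy",d)
    p,R=pose(s); np.savez(f"{name}_p.npz",p=p,R=R.as_matrix()); return im,d,p,R
def rays(p,R,uv):
    c=bot.camera_info("wrist"); K=np.array(c["camera_matrix"]); T=np.array(c["T_tool_cam"])
    x=(np.asarray(uv,float)-K[:2,2])/K[0,0]; r=np.linalg.norm(x,axis=-1,keepdims=True)+1e-9
    dcam=np.concatenate([np.sin(r)*x/r,np.cos(r)],-1)
    M=R.as_matrix(); return p+M@T[:3,3], dcam@(M@T[:3,:3]).T, dcam[...,2]
def onplane(p,R,uv,z):
    o,d,_=rays(p,R,uv); return o+d*((z-o[2])/d[...,2])[...,None]
def wcloud(p,R,depth):
    v,u=np.mgrid[:420,:560]; o,d,cz=rays(p,R,np.stack([u,v],-1))
    W=o+d*(depth/cz)[...,None]; W[depth<=0]=np.nan; return W
def ortho(im,p,R,z,cx,cy,h,n):
    # top-down picture of plane z; col = +x right, row = -y down
    K=np.array(bot.camera_info("wrist")["camera_matrix"]);T=np.array(bot.camera_info("wrist")["T_tool_cam"])
    X,Y=np.meshgrid(cx+np.linspace(-h,h,n),cy-np.linspace(-h,h,n))
    M=R.as_matrix(); o=p+M@T[:3,3]; C=(np.stack([X,Y,0*X+z],-1)-o)@(M@T[:3,:3])
    r=np.linalg.norm(C[...,:2],axis=-1)+1e-9; th=np.arctan2(r,C[...,2])
    uv=K[:2,2]+C[...,:2]/r[...,None]*th[...,None]*K[0,0]
    return cv2.remap(im,uv[...,0].astype(np.float32),uv[...,1].astype(np.float32),cv2.INTER_LINEAR)
E
python3 - <<'E'
from h import *
im,d,p,R=wrist("w1"); print(p,R.as_matrix().round(3))
W=wcloud(p,R,d)
for q in ["nut","dispenser","cheeks"]:
    for r in bot.recognise(q,"wrist")[:2]:
        u,v=r["location"]; print(q,r["score"],u,v,W[int(v),int(u)].round(1))
cv2.imwrite("pics/w1o.png",np.hstack([cv2.cvtColor(ortho(im,p,R,z,590,-30,h,n),cv2.COLOR_RGB2BGR) for z,h,n in [(85,120,400),(49,40,400)]]))
# cheek tops
m=(abs(W[...,2]-85)<6); print(m.sum())
pts=W[m]; pts=pts[(abs(pts[:,0]-590)<120)&(abs(pts[:,1]+30)<110)]
H,xe,ye=np.histogram2d(pts[:,0],pts[:,1],bins=[np.arange(480,701,20),np.arange(-140,81,10)]); print(H.astype(int))
E
```

```text
[586.03408581 -10.21020188 230.56189313] [[ 0.     1.    -0.001]
 [ 1.    -0.     0.   ]
 [ 0.    -0.001 -1.   ]]
nut 0.81 274.6 196.9 [584.  -18.2  58.9]
nut 0.29 280.6 241.0 [590.4 -70.   50.2]
dispenser 0.71 34.0 14.4 [283.  216.5  42.6]
dispenser 0.65 315.6 193.4 [628.1 -20.9  34. ]
cheeks 0.8 12.6 14.9 [249.2 224.1  52.3]
cheeks 0.77 277.5 242.1 [587.2 -70.   53. ]
7313
[[  0   0   0   0   0   0   0   0   0   0   0   0   0   0   0   0   0   0
    0   0   0   0]
 [  0   0   0   0   0   0   0   0   0   0   0   0   0   0   0   0   0   0
    0   0   0   0]
 [  0   0   0   0   0   0   0   0   0   0   0   0   0   0   0   0   0   0
    0   0   0   0]
 [  0   0   0   0   0  13 162  54   0   0   0   0   0   0   0   0 117  83
    0   0   0   0]
 [  0   0   0   0   0  15 189  57   0   0   0   0   0   0   0   0 195 136
    0   0   0   0]
 [  0   0   0   0   0  30 215  42   0   0   0   0   0   0   0   0 195 110
    0   0   0   0]
 [  0   0   0   0   0  39 227   7   0   0   0   0   0   0   0   0 218 127
    0   0   0   0]
 [  0   0   0   0   0  35 206   0   0   0   0   0   0   0   0   0 193  86
    0   0   0   0]
 [  0   0   0   0   0  68  86  93  94  89  87  86  88  76  83  94  87  60
    0   0   0   0]
 [  0   0   0   0   0 130 171 174 181 186 193  83   6   0   1  42 189 156
    0   0   0   0]
 [  0   0   0   0   0  22 121 168 170 180 162   1   0   0   0   0 113 144
    0   0   0   0]]
```

View pics/w1o.png

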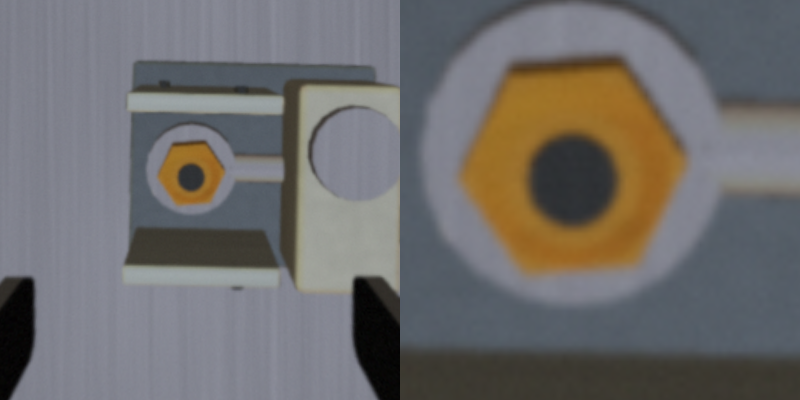

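The view shows the large dispenser with its channel opening towards -x. The nut's hexagon is centred near (574,166) in the right-hand panel, which is about x 585, y -23. Next, the spanner.

Emit:
{"op": "apply_moves", "data": {
  "plan": [
    [[-0.036,-0.007,0],[0,0,0],0],
    [[-0.036,-0.007,0],[0,0,0],0],
    [[-0.036,-0.007,0],[0,0,0],0],
    [[-0.036,-0.007,0],[0,0,0],0],
    [[-0.036,-0.007,0],[0,0,0],0],
    [[-0.036,-0.007,0],[0,0,0],0],
    [[-0.036,-0.007,0],[0,0,0],0],
    [[0,0,0],[0,0,0],0]
  ]
}}

```text
time_s: 1.9
ee_pos: [534.0, -267.7, 231.7]
orientation: [0.001, 0.709, 0.705, -0.001]
force: [0.2, 0.2, 0.3]
grip_width: 85.7
finger_force: 0.0
```

```bash
cat > fit.py <<'E'
from h import *
from scipy.optimize import minimize
def load(n):
    z=np.load(f"{n}_p.npz"); return cv2.cvtColor(cv2.imread(f"pics/{n}.png"),cv2.COLOR_BGR2RGB),np.load(f"{n}.npy"),z["p"],Ro.from_matrix(z["R"])
c=bot.camera_info("wrist");K=np.array(c["camera_matrix"]);T=np.array(c["T_tool_cam"])
def proj(p,R,X):
    M=R.as_matrix();C=(X-(p+M@T[:3,3]))@(M@T[:3,:3]);r=np.linalg.norm(C[:,:2],axis=1)+1e-9
    return K[:2,2]+C[:,:2]/r[:,None]*np.arctan2(r,C[:,2])[:,None]*K[0,0]
def hexa(af,z): a=np.deg2rad(30+60*np.arange(6)); r=af/np.sqrt(3); return np.c_[r*np.cos(a),r*np.sin(a),0*a+z]
def place(P,q): c_,s=np.cos(q[2]),np.sin(q[2]); return np.c_[q[0]+c_*P[:,0]-s*P[:,1],q[1]+s*P[:,0]+c_*P[:,1],P[:,2]]
def raster(parts,q,p,R):
    m=np.zeros((420*4,560*4),np.uint8)
    for P,val in parts:
        h=cv2.convexHull((proj(p,R,place(P,q))*4+1.5).astype(np.float32)).astype(np.int32); cv2.fillConvexPoly(m,h,val)
    return cv2.resize(m,(560,420),interpolation=cv2.INTER_AREA)/255.
def fit(parts,mask,q0,p,R,w=None):
    f=lambda q:np.abs(raster(parts,[q[0],q[1],q[2]/30],p,R)-mask)[w if w is not None else slice(None)].sum()
    best=None
    for dy in (-8,-4,0,4,8):
        s=np.array([q0[0],q0[1],(q0[2]+np.deg2rad(dy))*30])
        r=minimize(f,s,method="Nelder-Mead",options=dict(initial_simplex=s+np.vstack([np.zeros(3),4*np.eye(3)]),xatol=.02,fatol=.1))
        if best is None or r.fun<best.fun: best=r
    return best.x[0],best.x[1],np.rad2deg(best.x[2]/30),best.fun,mask.sum()
E
python3 - <<'E'
from fit import *
im,d,p,R=load("w1"); hsv=cv2.cvtColor(im,cv2.COLOR_RGB2HSV)
W=wcloud(p,R,d)
near=(np.hypot(W[...,0]-585,W[...,1]+23)<35)
m=((hsv[...,0]<30)&(hsv[...,1]>110)&near).astype(np.uint8)
cn,_=cv2.findContours(m,cv2.RETR_EXTERNAL,cv2.CHAIN_APPROX_NONE);mm=np.zeros_like(m);cv2.drawContours(mm,[max(cn,key=cv2.contourArea)],-1,1,-1)
nut=np.vstack([hexa(40,35),hexa(40,49)])
print("nut",fit([(nut,255)],mm.astype(float),(585,-23,0),p,R))
for lo,hi in [(-85,-58),(15,40)]:
    k=(abs(W[...,2]-85)<4)&(W[...,1]>lo)&(W[...,1]<hi)&(W[...,0]>545)&(W[...,0]<632)
    P=W[k]; f=np.polyfit(P[:,0],P[:,1],1); print("cheek",np.rad2deg(np.arctan(f[0])),np.polyval(f,585),P[:,1].min(),P[:,1].max(),np.nanmedian(P[:,2]))
k=(abs(W[...,2]-85)<4)&(abs(W[...,1]+23)<70)&(W[...,0]<640); print("front x",np.nanpercentile(W[...,0][k],[0,1,2]))
im,d,p,R=wrist("w2");W=wcloud(p,R,d); print(p)
for q in ["spanner","spanner_grip","small_spanner","board"]:
    for r in bot.recognise(q,"wrist")[:2]:
        u,v=r["location"]; print(q,round(r["score"],2),u,v,W[int(v),int(u)].round(1))
cv2.imwrite("pics/w2o.png",cv2.cvtColor(ortho(im,p,R,40,535,-290,150,600),cv2.COLOR_RGB2BGR))
E
```

```text
nut (np.float64(584.762812602613), np.float64(-24.634205405618324), np.float64(-25.889598402673872), np.float64(80.0392156862745), np.float64(1275.0))
cheek -1.3298577193489003 -74.60249102331004 -84.51305407443795 -68.63836475077974 85.91856862587392
cheek -1.3715109778663253 28.47893726855672 21.446313626773545 35.127281182256 85.82539920685764
front x [543.60971777 545.70997674 546.79373988]
[ 534.01836831 -267.65782785  231.6553387 ]
spanner 0.6 308.5 197.8 [ 567.6 -281.1   45.6]
spanner 0.59 67.0 292.1 [ 229.5 -423.4   30.3]
spanner_grip 0.97 305.2 199.6 [ 564.5 -283.3   45.6]
spanner_grip 0.93 71.1 293.4 [ 236.  -424.9   29.3]
small_spanner 0.59 272.7 258.4 [ 529.1 -356.2   34.6]
board 0.9 261.2 212.7 [ 516.6 -306.3   16.3]
```

View pics/w2o.png

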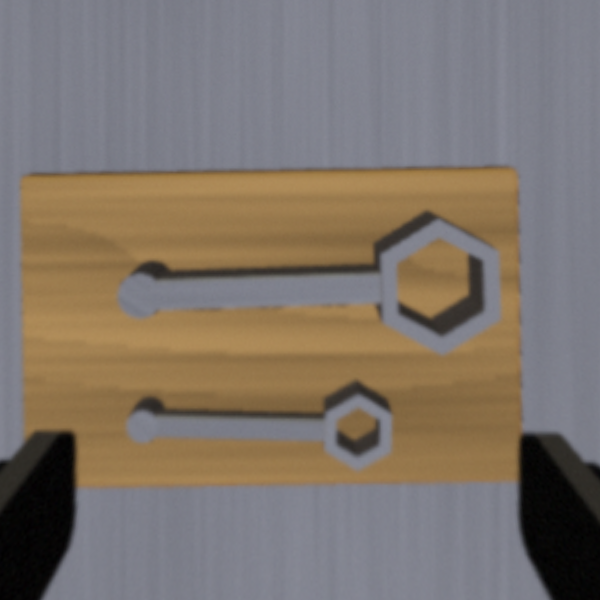

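The board shows the large spanner with its ring near (440,285) and its handle running towards -x to (140,295). The small spanner's ring is at (357,428). Next I'll fit the spanner's pose.

```bash
python3 - <<'E'
from fit import *
im,d,p,R=load("w2"); hsv=cv2.cvtColor(im,cv2.COLOR_RGB2HSV); W=wcloud(p,R,d)
reg=(W[...,0]>440)&(W[...,0]<625)&(W[...,1]>-325)&(W[...,1]<-245)
m=(reg&(hsv[...,1]<60)&(hsv[...,2]>90)).astype(float); print(m.sum(), np.nanmedian(W[...,2][m>0]))
a=np.linspace(0,2*np.pi,24);foot=np.c_[-148+11.5*np.cos(a),11.5*np.sin(a),0*a+45]
han=np.array([[-148,8,45],[-148,-8,45],[-26,-8,45],[-26,8,45]],float)
r=fit([(han,255),(foot,255),(hexa(58.4,45),255),(hexa(42.4,45),0)],m,(577,-287,0.02),p,R); print("spanner",r)
cv2.imwrite("pics/m.png",(m*255).astype(np.uint8))
b=((hsv[...,0]<25)&(hsv[...,1]>60)); P=W[b&(abs(W[...,2]-15)<6)&(W[...,0]>350)]; print("board",cv2.minAreaRect(P[:,:2].astype(np.float32)),np.percentile(P,[1,99],axis=0))
# improved nut mask check
im,d,p,R=load("w1"); hsv=cv2.cvtColor(im,cv2.COLOR_RGB2HSV);W=wcloud(p,R,d)
k=(hsv[...,0]<30)&(hsv[...,1]>100)&(np.hypot(W[...,0]-585,W[...,1]+23)<40); print("nut sat",k.sum())
# collar circle: light grey top z 35; flange centre via bright mask
for V,s in ((40,70),(60,100),(90,120)):
    m=((hsv[...,0]<30)&(hsv[...,1]>s)&(hsv[...,2]>V)&(np.hypot(W[...,0]-585,W[...,1]+23)<40)).astype(np.uint8)
    cn,_=cv2.findContours(m,cv2.RETR_EXTERNAL,cv2.CHAIN_APPROX_NONE);mm=np.zeros_like(m);cv2.drawContours(mm,[max(cn,key=cv2.contourArea)],-1,1,-1)
    print(fit([(np.vstack([hexa(40,35),hexa(40,49)]),255)],mm.astype(float),(585,-23,.6),p,R),fit([(hexa(40,49),255)],mm.astype(float),(585,-23,.6),p,R))
E
```

```text
2990.0 46.04784969901195
spanner (np.float64(604.4416937842152), np.float64(-282.29330018975645), np.float64(1.5757272438732999), np.float64(657.8274509803922), np.float64(2990.0))
board ((673.07421875, -378.0794677734375), (575.1407470703125, 305.46490478515625), 0.5083103179931641) [[ 388.96959207 -394.51897079   13.50812251]
 [ 650.88650969 -228.31258596   17.96180057]]
nut sat 1824
(np.float64(584.6755234514515), np.float64(-24.662907948226106), np.float64(34.2305987665686), np.float64(39.88235294117647), np.float64(1330.0)) (np.float64(584.8285723883164), np.float64(-23.651254286297046), np.float64(33.9940062032941), np.float64(66.32156862745097), np.float64(1330.0))
(np.float64(584.6027806305085), np.float64(-24.623580409009485), np.float64(34.44862081785852), np.float64(67.01960784313727), np.float64(1289.0)) (np.float64(584.6893041670148), np.float64(-23.52672327710195), np.float64(34.52861980109741), np.float64(42.674509803921566), np.float64(1289.0))
(np.float64(584.6808313681576), np.float64(-24.635167138732243), np.float64(34.289753019359345), np.float64(111.46274509803922), np.float64(1245.0)) (np.float64(584.7222241892055), np.float64(-23.760490034781625), np.float64(34.27864599213106), np.float64(39.627450980392155), np.float64(1245.0))
```

```bash
python3 - <<'E'
from fit import *
im,d,p,R=load("w2"); hsv=cv2.cvtColor(im,cv2.COLOR_RGB2HSV); W=wcloud(p,R,d)
reg=(W[...,0]>435)&(W[...,0]<650)&(W[...,1]>-330)&(W[...,1]<-240)
a=np.linspace(0,2*np.pi,24);foot=np.c_[-148+11.5*np.cos(a),11.5*np.sin(a),0*a+45]
han=np.array([[-148,8,45],[-148,-8,45],[-26,-8,45],[-26,8,45]],float)
for V in (90,105,120):
    m=(reg&(hsv[...,1]<60)&(hsv[...,2]>V)&(W[...,2]>36)).astype(float)
    print("spanner",fit([(han,255),(foot,255),(hexa(58.4,45),255),(hexa(42.4,45),0)],m,(604,-282,0.02),p,R))
print(bot.get_state()["joint_positions"])
E
```

```text
spanner (np.float64(604.4991514828607), np.float64(-281.9648588614408), np.float64(1.7014431223244808), np.float64(445.686274509804), np.float64(3201.0))
spanner (np.float64(604.5617298601077), np.float64(-282.19148586093604), np.float64(1.830478246646313), np.float64(406.24313725490197), np.float64(2966.0))
spanner (np.float64(604.759830749422), np.float64(-282.5060658536785), np.float64(1.5700218461271205), np.float64(468.40784313725493), np.float64(2824.0))
[-4.52983079e-01  3.83072898e-01  4.33484011e-02  1.23127940e+00
  4.25994434e-04  1.11650679e+00]
```

Emit:
{"op": "apply_moves", "data": {
  "plan": [
    [[0,-0.01,0],[0,0,-7],0],
    [[0,0,0],[0,0,-7],0]
  ]
}}

```text
time_s: 2.32
ee_pos: [525.0, -260.1, 231.5]
orientation: [-0.001, 0.613, 0.79, -0.0]
force: [-0.6, -0.1, -0.4]
grip_width: 85.5
finger_force: 0.0
```

```bash
python3 - <<'E'
from h import *
s=bot.get_state();print(s["joint_positions"],s["ee_pos"],pose(s)[1].as_matrix())
E
```

```text
[-4.59944891e-01  3.66375762e-01  1.75143727e-02  1.22339021e+00
 -1.09272438e-04  8.58527870e-01] [ 524.98082284 -260.10414182  231.50063192] [[-2.49654111e-01  9.68334134e-01 -1.35254282e-03]
 [ 9.68334689e-01  2.49655020e-01  5.48077471e-04]
 [ 8.68391227e-04 -1.17288434e-03 -9.99998935e-01]]
```

Emit:
{"op": "apply_moves", "data": {
  "plan": [
    [[0,0,0.008],[0,0,-7],0],
    [[0,0,0.008],[0,0,-7],0],
    [[0,0,0.008],[0,0,-7],0],
    [[0,0,0.008],[0,0,-7],0],
    [[0,0,0.008],[0,0,-7],0],
    [[0,0,0.008],[0,0,-7],0],
    [[0,0,0.008],[0,0,-7],0],
    [[0,0,0.008],[0,0,-7],0]
  ]
}}

```text
time_s: 2.98
ee_pos: [526.4, -260.1, 167.1]
orientation: [0.0, 0.169, 0.986, 0.0]
force: [-0.2, 0.6, 0.6]
grip_width: 85.1
finger_force: 0.0
```

Emit:
{"op": "apply_moves", "data": {
  "plan": [
    [[0,0,0.008],[0,0,-7],0],
    [[0,0,0.008],[0,0,-7],0],
    [[0,0,0.0],[0,0,-7],0],
    [[0,0,0.0],[0,0,0],0],
    [[0,0,0],[0,0,0],0]
  ]
}}

```text
time_s: 3.4
ee_pos: [526.3, -260.6, 151.5]
orientation: [0.0, -0.008, 1.0, 0.0]
force: [-0.8, 0.9, 0.4]
grip_width: 85.5
finger_force: 0.0
```

```bash
cat >> h.py <<'E'
def delta(x,y,z,head):
    "tool-frame move to TCP (x,y,z) mm with tool x heading (deg, world)"
    s=bot.get_state(); p,R=pose(s); M=R.as_matrix()
    D=np.c_[[np.cos(np.deg2rad(head)),np.sin(np.deg2rad(head)),0],[np.sin(np.deg2rad(head)),-np.cos(np.deg2rad(head)),0],[0,0,-1]]
    print("now",p.round(1),"head",np.rad2deg(np.arctan2(M[1,0],M[0,0])).round(2),"t",round(float(s["time_s"]),2),"F",np.round(s["force"],1),"Tq",np.round(s["torque"],2),"q6",round(float(s["joint_positions"][5]),2))
    print("shift mm",(M.T@(np.array([x,y,z])-p)).round(1),"rotvec deg",np.rad2deg(Ro.from_matrix(M.T@D).as_rotvec()).round(2))
E
python3 - <<'E'
from fit import *
delta(509.6,-285.1,21,181.75)
im,d,p,R=wrist("w3"); hsv=cv2.cvtColor(im,cv2.COLOR_RGB2HSV); W=wcloud(p,R,d)
cv2.imwrite("pics/w3o.png",cv2.cvtColor(ortho(im,p,R,45,540,-285,120,480),cv2.COLOR_RGB2BGR))
reg=(W[...,0]>435)&(W[...,0]<650)&(W[...,1]>-325)&(W[...,1]<-240)
a=np.linspace(0,2*np.pi,24);foot=np.c_[-148+11.5*np.cos(a),11.5*np.sin(a),0*a+45]
han=np.array([[-148,8,45],[-148,-8,45],[-26,-8,45],[-26,8,45]],float)
m=(reg&(hsv[...,1]<60)&(hsv[...,2]>100)&(W[...,2]>36)).astype(float)
print("spanner",fit([(han,255),(foot,255),(hexa(58.4,45),255),(hexa(42.4,45),0)],m,(604,-282,0.02),p,R))
E
```

```text
now [ 526.3 -260.6  151.5] head -179.06 t 3.4 F [-0.8  0.9  0.4] Tq [-0.    0.05 -0.02] q6 -0.48
shift mm [ 17.1 -24.2 130.5] rotvec deg [ 0.01  0.   -0.81]
spanner (np.float64(604.5620711863523), np.float64(-281.60372431179485), np.float64(1.8872625424910312), np.float64(360.20000000000005), np.float64(4743.0))
```

View pics/w3o.png

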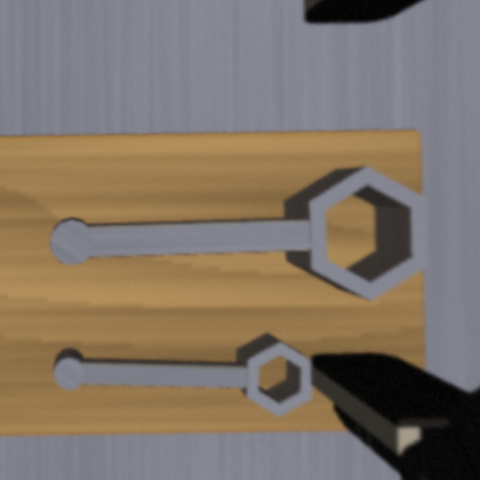

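Emit:
{"op": "apply_moves", "data": {
  "plan": [
    [[0.0085,-0.012,0.02],[0,0,-0.8],0.45],
    [[0.0085,-0.012,0.02],[0,0,0],0.45],
    [[0,0,0.025],[0,0,0],0.45],
    [[0,0,0.025],[0,0,0],0.45],
    [[0,0,0.02],[0,0,0],0.45],
    [[0,0,0.02],[0,0,0],0.45],
    [[0,0,0],[0,0,0],0.45],
    [[0,0,0],[0,0,0],0.45]
  ]
}}

```text
time_s: 4.12
ee_pos: [509.0, -285.7, 20.9]
orientation: [-0.001, -0.015, 1.0, 0.001]
force: [0.6, -0.5, 0.9]
grip_width: 46.8
finger_force: 0.0
```

```bash
python3 - <<'E'
from h import *
delta(509.6,-284.9,21,181.8)
E
```

```text
now [ 509.  -285.7   20.9] head -178.25 t 4.12 F [ 0.6 -0.5  0.9] Tq [-0.04  0.   -0.01] q6 -0.54
shift mm [-0.7  0.8 -0.1] rotvec deg [ 0.07 -0.11 -0.05]
```

Emit:
{"op": "apply_moves", "data": {
  "plan": [
    [[-0.001,0.001,0],[0,0,0],1],
    [[0,0,0],[0,0,0],1],
    [[0,0,0],[0,0,0],1],
    [[0,0,0],[0,0,0],1],
    [[0,0,0],[0,0,0],1],
    [[0,0,0],[0,0,0],1]
  ],
  "force": 90
}}

```text
time_s: 4.62
ee_pos: [512.1, -285.7, 23.4]
orientation: [0.002, -0.016, 1.0, -0.001]
force: [0.1, 2.1, 5.8]
grip_width: 14.3
finger_force: 89.7
```

Emit:
{"op": "apply_moves", "data": {
  "plan": [
    [[0,0,0],[0,0,0],1],
    [[0,0,-0.01],[0,0,0],1],
    [[0,0,-0.02],[0,0,0],1],
    [[0,0,-0.03],[0,0,0],1],
    [[0,0,-0.03],[0,0,0],1],
    [[0,0,-0.03],[0,0,0],1],
    [[0,0,0],[0,0,0],1]
  ]
}}

```text
time_s: 5.2
ee_pos: [513.8, -287.4, 148.1]
orientation: [0.005, -0.016, 1.0, -0.003]
force: [1.3, -1.2, -3.7]
grip_width: 14.1
finger_force: 88.7
```

```bash
python3 - <<'E'
from h import *
delta(509.6,-284.9,141,181.8); print(bot.get_state()["grip_width"])
im,d=bot.grab_frame("wrist"); save("w4",im)
E
```

```text
now [ 513.8 -287.4  148.1] head -178.21 t 5.2 F [ 1.3 -1.2 -3.7] Tq [-0.05 -0.19  0.01] q6 -0.54
shift mm [4.2 2.6 7. ] rotvec deg [-0.33  0.51 -0.01]
14.13472212229334
```

View pics/w4.png

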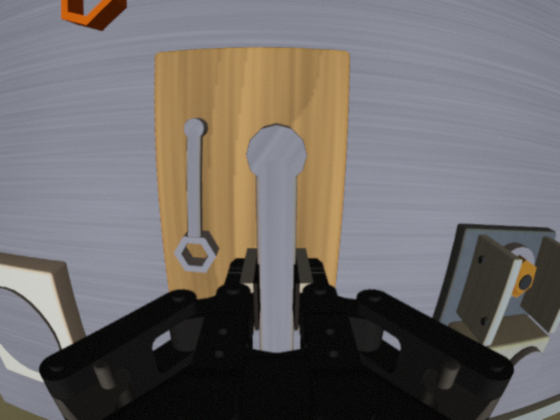

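The spanner is held, with its foot visible at (277,150). I'll check how it sits in the hand once it has settled.

Emit:
{"op": "apply_moves", "data": {
  "plan": [
    [[0,0,0],[0,0,0],1],
    [[0,0,0],[0,0,0],1],
    [[0,0,0],[0,0,0],1]
  ]
}}

```text
time_s: 5.5
ee_pos: [508.9, -284.5, 139.1]
orientation: [-0.002, -0.016, 1.0, 0.001]
force: [0.6, 0.5, -5.3]
grip_width: 14.4
finger_force: 88.5
```

```bash
cat >> fit.py <<'E'
def inhand(name):
    "spanner in tool frame: foot & handle seen by wrist camera"
    im,d,p,R=wrist(name); I=Ro.identity(); W=wcloud(np.zeros(3),I,d) # tool frame
    hsv=cv2.cvtColor(im,cv2.COLOR_RGB2HSV)
    reg=(W[...,0]>26)&(W[...,0]<80)&(abs(W[...,1])<20)&(W[...,2]<25)&(W[...,2]>-30)
    P=W[reg]; k=abs(P[:,1])<5; f=np.polyfit(P[k,0],P[k,2],1)
    print("pts",len(P),"top z in tool at x=0,50:",np.polyval(f,[0,50]).round(1),"pitch deg",np.rad2deg(np.arctan(f[0])).round(2))
    mid=[];xs=np.arange(28,42,2)
    zt=np.polyval(f,50); a=np.linspace(0,2*np.pi,24)
    m=reg.astype(float)
    # model: x of foot centre, y offset, yaw
    foot=np.c_[11.5*np.cos(a),11.5*np.sin(a),0*a+zt]; han=np.array([[0,8,zt],[0,-8,zt],[-60,-8,zt],[-60,8,zt]],float)
    han[2:,0]=-28
    w=np.zeros_like(m,bool); w[:]=(cv2.dilate(m.astype(np.uint8),np.ones((9,9)))>0)&~((W[...,0]<30)&(W[...,0]>-50))
    r=fit([(han,255),(foot,255)],m,(55,0,0),np.zeros(3),I,w); print("foot x,y,yaw in tool, resid",np.round(r,2))
E
python3 - <<'E'
from fit import *
delta(509.6,-284.9,141,181.8)
inhand("w5")
E
```

```text
now [ 508.9 -284.5  139.1] head -178.2 t 5.5 F [ 0.6  0.5 -5.3] Tq [0.05 0.   0.01] q6 -0.54
shift mm [-0.7 -0.4 -1.9] rotvec deg [ 0.13 -0.23 -0.  ]
pts 4810 top z in tool at x=0,50: [-23.6 -22.5] pitch deg 1.31
foot x,y,yaw in tool, resid [ 5.6160e+01  3.4000e-01 -4.9000e-01  1.0283e+02  4.8100e+03]
```

Emit:
{"op": "apply_moves", "data": {
  "plan": [
    [[-0.0009,0.035,0],[0,0,0],1],
    [[-0.0009,0.035,0],[0,0,0],1],
    [[-0.0009,0.035,0],[0,0,0],1],
    [[-0.0009,0.035,0],[0,0,0],1],
    [[-0.0009,0.035,0],[0,0,0],1],
    [[-0.0009,0.034,0],[0,0,0],1]
  ]
}}

```text
time_s: 6.05
ee_pos: [508.2, -74.6, 140.1]
orientation: [-0.001, -0.016, 1.0, 0.0]
force: [1.7, 0.4, -4.1]
grip_width: 14.2
finger_force: 88.9
```

Emit:
{"op": "apply_moves", "data": {
  "plan": [
    [[0,0,0],[0,0,-6.4],1],
    [[0,0,0],[0,0,-6.4],1],
    [[0,0,0],[0,0,-6.3],1],
    [[0,0,0],[0,0,-6.3],1],
    [[0,0,0],[0,0,-6.3],1],
    [[0,0,0],[0,0,0],1],
    [[0,0,0],[0,0,0],1],
    [[0,0,0],[0,0,0],1]
  ]
}}

```text
time_s: 6.72
ee_pos: [508.9, -76.3, 140.7]
orientation: [-0.001, -0.287, 0.958, 0.0]
force: [0.1, -1.3, -4.6]
grip_width: 14.1
finger_force: 89.2
```

```bash
python3 - <<'E'
from fit import *
delta(507.6,-75.1,80,213.5)
inhand("w6")
for c in ("scene","side"):
    im,d=bot.grab_frame(c); save(c+"1",im); np.save(c+"d1.npy",d)
a=cv2.imread("pics/scene1.png")[180:300,220:360];b=cv2.imread("pics/side1.png")[140:260,170:310]
cv2.imwrite("pics/hov.png",np.hstack([cv2.resize(a,(400,343),interpolation=cv2.INTER_CUBIC),cv2.resize(b,(400,343),interpolation=cv2.INTER_CUBIC)]))
E
```

```text
now [508.9 -76.3 140.7] head -146.64 t 6.72 F [ 0.1 -1.3 -4.6] Tq [-0.03 -0.02 -0.04] q6 -0.73
shift mm [ 0.4  1.7 60.7] rotvec deg [ 0.05 -0.06 -0.14]
pts 4797 top z in tool at x=0,50: [-23.6 -22.5] pitch deg 1.23
foot x,y,yaw in tool, resid [ 5.596e+01  3.600e-01 -4.100e-01  9.640e+01  4.797e+03]
```

View pics/hov.png

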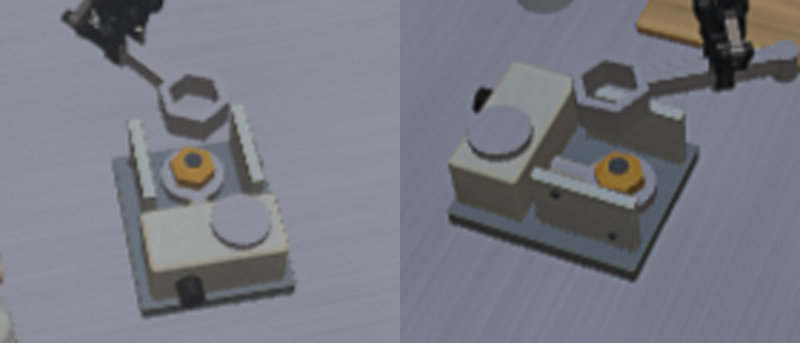

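The ring hovers over the channel, above the nut. I'll cross-check its centre with the depth from both fixed cameras.

```bash
python3 - <<'E'
from h import *
c0=np.array([508.9+92.5*np.cos(np.deg2rad(33.36)),-76.3+92.5*np.sin(np.deg2rad(33.36))]); print("pred ring",c0)
for c in ("scene","side"):
    W=world(c,np.load(f"{c}d1.npy")); r=np.hypot(W[...,0]-c0[0],W[...,1]-c0[1])
    k=(r<42)&(abs(W[...,2]-164)<5); P=W[k]
    hull=cv2.convexHull(P[:,:2].astype(np.float32)); print(c,k.sum(),"encl",cv2.minEnclosingCircle(hull),"hull c",[cv2.moments(hull)[q]/cv2.moments(hull)["m00"] for q in("m10","m01")],np.median(P[:,2]))
    im=cv2.cvtColor(cv2.imread(f"pics/{c}1.png"),cv2.COLOR_BGR2HSV)
    k=(im[...,0]<25)&(im[...,1]>110)&(np.hypot(W[...,0]-585,W[...,1]+24)<30)&(W[...,2]>45); print("nut",k.sum(),np.median(W[k],axis=0), (W[k].min(0)+W[k].max(0))/2)
E
```

```text
pred ring [586.15895703 -25.43445607]
scene 214 encl ((583.0007934570312, -30.219228744506836), 36.134239196777344) hull c [584.563873730563, -29.098533745240598] 162.4868687447156
nut 116 [593.20665962 -28.4044884   52.63788259] [584.02994991 -26.03298541  52.67341571]
side 247 encl ((581.6177368164062, -28.63558006286621), 35.8435173034668) hull c [582.4745341005098, -26.630350787525508] 161.65464694663692
nut 134 [578.21637436 -17.97867986  51.79195585] [583.36970165 -25.22063187  51.71317446]
```

Emit:
{"op": "apply_moves", "data": {
  "plan": [
    [[0.0004,0.0015,0.02],[0,0,0],1],
    [[0,0,0.02],[0,0,0],1],
    [[0,0,0.02],[0,0,0],1],
    [[0,0,0.009],[0,0,0],1],
    [[0,0,0],[0,0,0],1],
    [[0,0,0],[0,0,0],1]
  ]
}}

```text
time_s: 7.37
ee_pos: [508.0, -75.3, 72.3]
orientation: [-0.0, -0.288, 0.958, 0.0]
force: [0.6, -1.2, -3.4]
grip_width: 14.0
finger_force: 89.2
```

```bash
python3 - <<'E'
from fit import *
delta(507.6,-75.1,41.4,213.5)
E
```

```text
now [508.  -75.3  72.3] head -146.52 t 7.37 F [ 0.6 -1.2 -3.4] Tq [-0.04  0.03 -0.01] q6 -0.73
shift mm [ 0.2  0.4 30.9] rotvec deg [ 0.04 -0.04 -0.02]
```

Descending slowly: first onto the crown, then down to near the top of the hexagon.

Emit:
{"op": "apply_moves", "data": {
  "plan": [
    [[0,0,0.006],[0,0,0],1],
    [[0,0,0.005],[0,0,0],1],
    [[0,0,0.003],[0,0,0],1],
    [[0,0,0.002],[0,0,0],1],
    [[0,0,0],[0,0,0],1]
  ]
}}

```text
time_s: 7.78
ee_pos: [508.0, -75.2, 56.0]
orientation: [-0.0, -0.288, 0.958, 0.0]
force: [-1.0, -0.5, -5.2]
grip_width: 14.5
finger_force: 89.2
```

Emit:
{"op": "apply_moves", "data": {
  "plan": [
    [[0,0,0.002],[0,0,0],1],
    [[0,0,0.002],[0,0,0],1],
    [[0,0,0],[0,0,0],1]
  ]
}}

```text
time_s: 8.03
ee_pos: [508.1, -75.3, 52.1]
orientation: [-0.0, -0.288, 0.958, 0.0]
force: [0.1, 0.8, -4.3]
grip_width: 14.2
finger_force: 89.3
```

Emit:
{"op": "apply_moves", "data": {
  "plan": [
    [[0,0,0.003],[0,0,0],1],
    [[0,0,0.002],[0,0,0],1],
    [[0,0,0.002],[0,0,0],1],
    [[0,0,0],[0,0,0],1]
  ]
}}

```text
time_s: 8.37
ee_pos: [507.8, -75.2, 44.8]
orientation: [-0.0, -0.288, 0.958, 0.0]
force: [0.8, -0.3, -4.6]
grip_width: 14.1
finger_force: 89.2
```

Emit:
{"op": "apply_moves", "data": {
  "plan": [
    [[0,0,0.0015],[0,0,0],1],
    [[0,0,0.0015],[0,0,0],1],
    [[0,0,0.001],[0,0,0],1],
    [[0,0,0],[0,0,0],1]
  ]
}}

```text
time_s: 8.7
ee_pos: [508.2, -75.5, 42.6]
orientation: [0.0, -0.288, 0.958, -0.0]
force: [-6.0, -0.7, 8.0]
grip_width: 14.6
finger_force: 91.2
```

```bash
python3 - <<'E'
from fit import *
delta(507.6,-75.1,41.4,213.5)
E
```

```text
now [508.2 -75.5  42.6] head -146.5 t 8.7 F [-6.  -0.7  8. ] Tq [0.2  0.47 0.01] q6 -0.73
shift mm [0.3 0.6 1.2] rotvec deg [-0.03  0.03 -0.  ]
```

Emit:
{"op": "apply_moves", "data": {
  "plan": [
    [[0,0,-0.0008],[0,0,0],1],
    [[-0.0002,0.0065,0],[0,0,4],1],
    [[-0.0002,0.0065,0],[0,0,4],1],
    [[-0.0002,0.0065,0],[0,0,4],1],
    [[0,0,0],[0,0,0],1]
  ]
}}

```text
time_s: 9.12
ee_pos: [498.8, -57.7, 42.9]
orientation: [0.0, -0.186, 0.982, -0.0]
force: [-4.8, -0.9, 4.7]
grip_width: 14.0
finger_force: 90.6
```

```bash
cat >> h.py <<'E'
def arc(cx=584.7,cy=-24.1):
    s=bot.get_state(); p,R=pose(s); M=R.as_matrix(); v=M.T@(np.array([cx,cy,p[2]])-p)
    print("yaw",(np.rad2deg(np.arctan2(-M[1,0],-M[0,0]))).round(2),"axis in tool",v.round(1),"z",p[2].round(1),"t",round(float(s["time_s"]),2))
    F=M.T@np.array(s["force"]); Tq=M.T@np.array(s["torque"]); print("Ftool",F.round(1),"Ttool",Tq.round(2),"moment about nut(z tool)",round(float(Tq[2]+.0925*F[1]),2))
E
python3 - <<'E'
from h import *
arc()
E
```

```text
yaw 21.47 axis in tool [-92.2  -0.2   0. ] z 42.9 t 9.12
Ftool [ 4.8  0.9 -4.7] Ttool [-0.19  0.36  0.06] moment about nut(z tool) 0.14
```

Emit:
{"op": "apply_moves", "data": {
  "plan": [
    [[0.0003,0.0065,0],[0,0,4],1],
    [[-0.0002,0.0065,0],[0,0,4],1],
    [[-0.0002,0.0065,0],[0,0,4],1],
    [[-0.0002,0.0065,0],[0,0,4],1],
    [[-0.0002,0.0065,0],[0,0,4],1],
    [[-0.0002,0.0065,0],[0,0,4],1],
    [[-0.0002,0.0065,0],[0,0,4],1],
    [[0,0,0],[0,0,0],1]
  ]
}}

```text
time_s: 9.78
ee_pos: [493.1, -13.3, 42.8]
orientation: [0.001, 0.056, 0.998, -0.0]
force: [-3.5, -0.7, 5.5]
grip_width: 14.2
finger_force: 90.6
```

```bash
python3 - <<'E'
from h import *
arc()
E
```

```text
yaw -6.47 axis in tool [-92.3  -0.4   0.1] z 42.8 t 9.78
Ftool [ 3.4 -1.1 -5.5] Ttool [0.1  0.2  0.16] moment about nut(z tool) 0.06
```

Emit:
{"op": "apply_moves", "data": {
  "plan": [
    [[-0.0002,0.0065,0],[0,0,4],1],
    [[-0.0002,0.0065,0],[0,0,4],1],
    [[-0.0002,0.0065,0],[0,0,4],1],
    [[-0.0002,0.0065,0],[0,0,4],1],
    [[-0.0002,0.0065,0],[0,0,4],1],
    [[0,0,0],[0,0,0],1]
  ]
}}

```text
time_s: 10.28
ee_pos: [502.3, 17.5, 42.8]
orientation: [0.001, 0.229, 0.973, -0.0]
force: [-3.7, -0.7, 4.7]
grip_width: 13.8
finger_force: 90.7
```

```bash
python3 - <<'E'
from h import *
arc()
E
```

```text
yaw -26.5 axis in tool [-92.3  -0.5   0.1] z 42.8 t 10.28
Ftool [ 3.  -2.2 -4.7] Ttool [0.42 0.02 0.37] moment about nut(z tool) 0.16
```

Emit:
{"op": "apply_moves", "data": {
  "plan": [
    [[-0.0001,0.0032,0],[0,0,2],1],
    [[-0.0001,0.0032,0],[0,0,2],1],
    [[0,0,0],[0,0,0],1]
  ]
}}

```text
time_s: 10.53
ee_pos: [505.2, 22.8, 42.8]
orientation: [0.0, 0.262, 0.965, -0.0]
force: [-3.9, -0.6, 6.2]
grip_width: 14.0
finger_force: 90.7
```

```bash
python3 - <<'E'
from h import *
arc()
E
```

```text
yaw -30.43 axis in tool [-92.3  -0.1   0.1] z 42.8 t 10.53
Ftool [ 3.  -2.5 -6.2] Ttool [0.41 0.01 0.16] moment about nut(z tool) -0.08
```

Emit:
{"op": "apply_moves", "data": {
  "plan": [
    [[-0.0001,0.0032,0],[0,0,2],1],
    [[0,0.0032,0],[0,0,2],1],
    [[0,0,0],[0,0,0],1]
  ]
}}

```text
time_s: 10.78
ee_pos: [508.6, 28.2, 42.7]
orientation: [0.0, 0.296, 0.955, -0.0]
force: [-3.6, -0.4, 4.9]
grip_width: 14.2
finger_force: 90.7
```

```bash
python3 - <<'E'
from h import *
arc()
E
```

```text
yaw -34.43 axis in tool [-92.3  -0.1   0.1] z 42.7 t 10.78
Ftool [ 2.7 -2.4 -4.9] Ttool [ 0.46 -0.01  0.18] moment about nut(z tool) -0.04
```

Emit:
{"op": "apply_moves", "data": {
  "plan": [
    [[-0.0001,0.0032,0],[0,0,2],1],
    [[0,0.0032,0],[0,0,2],1],
    [[0,0,0],[0,0,0],1]
  ]
}}

```text
time_s: 11.03
ee_pos: [512.5, 33.4, 42.8]
orientation: [0.0, 0.329, 0.944, -0.0]
force: [-3.9, -0.2, 5.7]
grip_width: 14.1
finger_force: 90.7
```

```bash
python3 - <<'E'
from h import *
arc()
E
```

```text
yaw -38.44 axis in tool [-92.3  -0.1   0.1] z 42.8 t 11.03
Ftool [ 2.9 -2.6 -5.7] Ttool [ 0.42 -0.04  0.15] moment about nut(z tool) -0.1
```

Emit:
{"op": "apply_moves", "data": {
  "plan": [
    [[-0.0002,-0.0048,0],[0,0,-3],1],
    [[-0.0002,-0.0048,0],[0,0,-3],1],
    [[0,0,0],[0,0,0],1],
    [[0,0,-0.003],[0,0,0],1],
    [[0,0,-0.003],[0,0,0],1]
  ]
}}

```text
time_s: 11.45
ee_pos: [506.6, 25.6, 47.8]
orientation: [-0.0, 0.28, 0.96, -0.0]
force: [-0.1, 0.5, -4.4]
grip_width: 13.9
finger_force: 89.4
```

Emit:
{"op": "apply_moves", "data": {
  "plan": [
    [[0,0,-0.006],[0,0,0],1],
    [[0,0,-0.01],[0,0,0],1],
    [[0,0,-0.012],[0,0,0],1],
    [[0,0,0],[0,0,0],1],
    [[0,0,0],[0,0,0],1]
  ]
}}

```text
time_s: 11.87
ee_pos: [507.4, 25.8, 76.5]
orientation: [0.001, 0.28, 0.96, 0.0]
force: [-0.6, 0.1, -4.9]
grip_width: 13.9
finger_force: 89.5
```

```bash
python3 - <<'E'
from fit import *
arc()
for c in ("scene","side"):
    im,d=bot.grab_frame(c); save(c+"2",im); np.save(c+"d2.npy",d)
a=cv2.imread("pics/scene2.png")[200:270,240:330];b=cv2.imread("pics/side2.png")[160:230,200:290]
cv2.imwrite("pics/hov2.png",np.hstack([cv2.resize(x,(400,311),interpolation=cv2.INTER_CUBIC) for x in (a,b)]))
inhand("w7")
E
```

```text
yaw -32.49 axis in tool [-92.   -0.6   0.1] z 76.5 t 11.87
Ftool [ 0.6 -0.2  4.9] Ttool [-0.04  0.07  0.04] moment about nut(z tool) 0.02
pts 4809 top z in tool at x=0,50: [-23.5 -22.6] pitch deg 1.13
foot x,y,yaw in tool, resid [ 5.6400e+01  2.6000e-01 -3.0000e-01  1.2764e+02  4.8090e+03]
```

View pics/hov2.png

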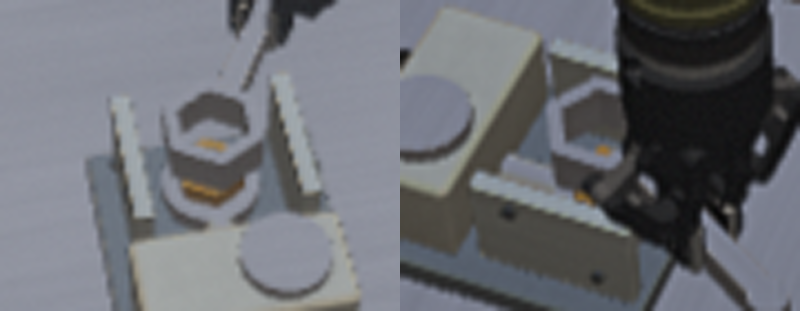

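The ring came off cleanly and the nut is visible beneath it. Swinging back 60°.

Emit:
{"op": "apply_moves", "data": {
  "plan": [
    [[-0.0005,-0.0097,0],[0,0,-6],1],
    [[-0.0005,-0.0097,0],[0,0,-6],1],
    [[-0.0005,-0.0097,0],[0,0,-6],1],
    [[-0.0005,-0.0097,0],[0,0,-6],1],
    [[-0.0005,-0.0097,0],[0,0,-6],1],
    [[-0.0005,-0.0097,0],[0,0,-6],1],
    [[-0.0005,-0.0097,0],[0,0,-6],1],
    [[-0.0005,-0.0097,0],[0,0,-6],1]
  ]
}}

```text
time_s: 12.68
ee_pos: [494.3, -49.3, 75.3]
orientation: [-0.001, -0.137, 0.991, 0.0]
force: [-0.6, 0.3, -4.5]
grip_width: 13.8
finger_force: 89.3
```

Emit:
{"op": "apply_moves", "data": {
  "plan": [
    [[-0.0005,-0.0097,0],[0,0,-6],1],
    [[-0.0005,-0.0097,0],[0,0,-6],1],
    [[0,0,0],[0,0,0],1],
    [[0,0,0],[0,0,0],1],
    [[0,0,0],[0,0,0],1]
  ]
}}

```text
time_s: 13.1
ee_pos: [501.7, -66.5, 75.6]
orientation: [-0.001, -0.237, 0.972, 0.0]
force: [0.1, 0.7, -4.0]
grip_width: 14.0
finger_force: 89.3
```

```bash
python3 - <<'E'
from fit import *
y=np.deg2rad(27.6); delta(584.7-92.4*np.cos(y),-24.1-92.4*np.sin(y),60,207.6); arc()
E
```

```text
now [501.7 -66.5  75.6] head -152.62 t 13.1 F [ 0.1  0.7 -4. ] Tq [ 0.05  0.02 -0.  ] q6 -0.61
shift mm [-0.8 -0.9 15.6] rotvec deg [ 0.07 -0.06 -0.22]
yaw 27.38 axis in tool [-93.2  -0.5  -0.1] z 75.6 t 13.1
Ftool [-0.4  0.6  4. ] Ttool [-0.05 -0.    0.  ] moment about nut(z tool) 0.06
```

Emit:
{"op": "apply_moves", "data": {
  "plan": [
    [[-0.0003,-0.0006,0.01],[0,0,0],1],
    [[0,0,0.006],[0,0,0],1],
    [[0,0,0.004],[0,0,0],1],
    [[0,0,0.002],[0,0,0],1],
    [[0,0,0.002],[0,0,0],1],
    [[0,0,0],[0,0,0],1]
  ]
}}

```text
time_s: 13.6
ee_pos: [502.5, -67.2, 51.6]
orientation: [-0.001, -0.238, 0.971, 0.0]
force: [0.2, -0.1, -3.7]
grip_width: 14.1
finger_force: 89.3
```

Emit:
{"op": "apply_moves", "data": {
  "plan": [
    [[0,0,0.002],[0,0,0],1],
    [[0,0,0.002],[0,0,0],1],
    [[0,0,0],[0,0,0],1]
  ]
}}

```text
time_s: 13.85
ee_pos: [502.9, -67.3, 47.9]
orientation: [-0.0, -0.238, 0.971, 0.0]
force: [0.2, -0.8, -4.0]
grip_width: 13.9
finger_force: 89.3
```

Underside at about 41.5 mm with no contact force, so it's over the hexagon. Seating it the rest of the way.

Emit:
{"op": "apply_moves", "data": {
  "plan": [
    [[0,0,0.002],[0,0,0],1],
    [[0,0,0.002],[0,0,0],1],
    [[0,0,0.0015],[0,0,0],1],
    [[0,0,0.0005],[0,0,0],1],
    [[0,0,0],[0,0,0],1]
  ]
}}

```text
time_s: 14.27
ee_pos: [503.1, -67.5, 43.0]
orientation: [0.0, -0.238, 0.971, -0.0]
force: [-3.2, -0.4, 4.4]
grip_width: 14.2
finger_force: 90.8
```

```bash
python3 - <<'E'
from fit import *
arc()
E
```

```text
yaw 27.49 axis in tool [-92.4   0.8   0. ] z 43.0 t 14.27
Ftool [ 3.   1.1 -4.4] Ttool [-0.21  0.18 -0.04] moment about nut(z tool) 0.06
```

Emit:
{"op": "apply_moves", "data": {
  "plan": [
    [[-0.0001,0.0032,0],[0,0,2],1],
    [[0,0.0032,0],[0,0,2],1],
    [[-0.0001,0.0032,0],[0,0,2],1],
    [[0,0,0],[0,0,0],1]
  ]
}}

```text
time_s: 14.6
ee_pos: [498.9, -58.1, 42.9]
orientation: [0.0, -0.187, 0.982, 0.0]
force: [-3.6, 1.3, 5.0]
grip_width: 14.2
finger_force: 90.6
```

```bash
python3 -c "
from h import *
arc()"
```

```text
yaw 21.51 axis in tool [-92.3   0.2   0.1] z 42.9 t 14.6
Ftool [ 2.9  2.5 -5. ] Ttool [-0.44  0.13 -0.13] moment about nut(z tool) 0.11
```

Emit:
{"op": "apply_moves", "data": {
  "plan": [
    [[-0.0001,0.0016,0],[0,0,1],1],
    [[0,0.0016,0],[0,0,1],1],
    [[0,0,0],[0,0,0],1]
  ]
}}

```text
time_s: 14.85
ee_pos: [498.0, -55.5, 42.8]
orientation: [0.0, -0.17, 0.986, -0.0]
force: [-4.5, -0.2, 6.5]
grip_width: 14.3
finger_force: 90.9
```

```bash
python3 -c "
from h import *
arc()"
```

```text
yaw 19.53 axis in tool [-92.3   0.6   0. ] z 42.8 t 14.85
Ftool [ 4.3  1.3 -6.6] Ttool [-0.32  0.27 -0.4 ] moment about nut(z tool) -0.28
```

Emit:
{"op": "apply_moves", "data": {
  "plan": [
    [[-0.0001,0.0016,0],[0,0,1],1],
    [[0,0.0016,0],[0,0,1],1],
    [[0,0,0],[0,0,0],1]
  ]
}}

```text
time_s: 15.1
ee_pos: [496.9, -52.5, 42.8]
orientation: [0.0, -0.152, 0.988, -0.0]
force: [-4.6, -0.8, 6.6]
grip_width: 13.9
finger_force: 91.0
```

```bash
python3 -c "
from h import *
arc()"
```

```text
yaw 17.53 axis in tool [-92.3   0.6   0. ] z 42.8 t 15.1
Ftool [ 4.7  0.6 -6.6] Ttool [-0.27  0.3  -0.41] moment about nut(z tool) -0.35
```

Emit:
{"op": "apply_moves", "data": {
  "plan": [
    [[-0.0001,0.0016,0],[0,0,1],1],
    [[0,0.0016,0],[0,0,1],1],
    [[0,0,0],[0,0,0],1]
  ]
}}

```text
time_s: 15.35
ee_pos: [496.0, -49.4, 42.8]
orientation: [-0.0, -0.135, 0.991, -0.0]
force: [-4.4, 0.6, 6.6]
grip_width: 14.0
finger_force: 91.0
```

```bash
python3 -c "
from h import *
arc()"
```

```text
yaw 15.53 axis in tool [-92.3   0.6  -0. ] z 42.8 t 15.35
Ftool [ 4.1  1.8 -6.6] Ttool [-0.18  0.24 -0.4 ] moment about nut(z tool) -0.24
```

Emit:
{"op": "apply_moves", "data": {
  "plan": [
    [[-0.0001,0.0016,0],[0,0,1],1],
    [[0,0.0016,0],[0,0,1],1],
    [[0,0,0],[0,0,0],1]
  ]
}}

```text
time_s: 15.6
ee_pos: [495.1, -46.3, 42.8]
orientation: [-0.0, -0.118, 0.993, -0.0]
force: [-5.1, -0.8, 7.5]
grip_width: 14.2
finger_force: 91.0
```

```bash
python3 -c "
from h import *
arc()"
```

```text
yaw 13.53 axis in tool [-92.3   0.6  -0. ] z 42.8 t 15.6
Ftool [ 5.1  0.4 -7.5] Ttool [-0.2   0.4  -0.39] moment about nut(z tool) -0.35
```

Emit:
{"op": "apply_moves", "data": {
  "plan": [
    [[-0.0001,0.0016,0],[0,0,1],1],
    [[0,0.0016,0],[0,0,1],1],
    [[0,0,0],[0,0,0],1]
  ]
}}

```text
time_s: 15.85
ee_pos: [494.4, -43.2, 42.8]
orientation: [-0.0, -0.1, 0.995, -0.0]
force: [-5.6, -0.4, 6.7]
grip_width: 14.0
finger_force: 91.1
```

```bash
python3 -c "
from h import *
arc()"
```

```text
yaw 11.53 axis in tool [-92.3   0.6  -0. ] z 42.8 t 15.85
Ftool [ 5.5  0.8 -6.7] Ttool [-0.17  0.46 -0.39] moment about nut(z tool) -0.32
```

Emit:
{"op": "apply_moves", "data": {
  "plan": [
    [[-0.0001,0.0016,0],[0,0,1],1],
    [[0,0.0016,0],[0,0,1],1],
    [[0,0,0],[0,0,0],1]
  ]
}}

```text
time_s: 16.1
ee_pos: [493.8, -40.1, 42.7]
orientation: [-0.0, -0.083, 0.997, -0.0]
force: [-5.5, -1.0, 7.4]
grip_width: 14.0
finger_force: 91.1
```

```bash
python3 -c "
from h import *
arc()"
```

```text
yaw 9.54 axis in tool [-92.3   0.7  -0.1] z 42.7 t 16.1
Ftool [ 5.6 -0.1 -7.4] Ttool [-0.16  0.46 -0.51] moment about nut(z tool) -0.52
```

Emit:
{"op": "apply_moves", "data": {
  "plan": [
    [[0,0.0016,0],[0,0,1],1],
    [[0,0,0],[0,0,0],1],
    [[0,0,0],[0,0,0],1]
  ]
}}

```text
time_s: 16.35
ee_pos: [493.6, -38.8, 42.7]
orientation: [-0.0, -0.075, 0.997, -0.001]
force: [-5.8, -1.0, 6.5]
grip_width: 14.0
finger_force: 91.2
```

```bash
python3 -c "
from h import *
arc()"
```

```text
yaw 8.58 axis in tool [-92.3   1.   -0.1] z 42.7 t 16.35
Ftool [ 5.9 -0.1 -6.5] Ttool [ 0.05  0.49 -0.63] moment about nut(z tool) -0.64
```

Emit:
{"op": "apply_moves", "data": {
  "plan": [
    [[0,0.0016,0],[0,0,1],1],
    [[0,0,0],[0,0,0],1],
    [[0,0,0],[0,0,0],1]
  ]
}}

```text
time_s: 16.6
ee_pos: [493.4, -37.6, 42.7]
orientation: [-0.0, -0.066, 0.998, -0.001]
force: [-5.8, -2.1, 6.9]
grip_width: 14.0
finger_force: 91.3
```

```bash
python3 -c "
from h import *
arc()"
```

```text
yaw 7.6 axis in tool [-92.3   1.3  -0.1] z 42.7 t 16.6
Ftool [ 6.1 -1.3 -6.9] Ttool [ 0.27  0.49 -0.83] moment about nut(z tool) -0.95
```

Torque is building at about 0.3 N m per degree, so the nut is at its stop. Continuing gently towards 1.5 N m.

Emit:
{"op": "apply_moves", "data": {
  "plan": [
    [[0,0.0016,0],[0,0,1],1],
    [[0,0,0],[0,0,0],1],
    [[0,0,0],[0,0,0],1]
  ]
}}

```text
time_s: 16.85
ee_pos: [493.2, -36.3, 42.7]
orientation: [-0.0, -0.058, 0.998, -0.001]
force: [-5.9, -4.4, 6.2]
grip_width: 14.0
finger_force: 91.6
```

```bash
python3 -c "
from h import *
arc()"
```

```text
yaw 6.62 axis in tool [-92.3   1.6  -0.1] z 42.7 t 16.85
Ftool [ 6.3 -3.7 -6.1] Ttool [ 0.52  0.54 -1.02] moment about nut(z tool) -1.36
```

Emit:
{"op": "apply_moves", "data": {
  "plan": [
    [[0,0.001,0],[0,0,0.6],1],
    [[0,0,0],[0,0,0],1],
    [[0,0,0],[0,0,0],1],
    [[0,0,0],[0,0,0],1]
  ]
}}

```text
time_s: 17.18
ee_pos: [493.1, -35.7, 42.7]
orientation: [-0.0, -0.053, 0.999, -0.002]
force: [-4.9, -4.0, 6.0]
grip_width: 14.3
finger_force: 92.0
```

```bash
python3 -c "
from h import *
arc()"
```

```text
yaw 6.04 axis in tool [-92.3   1.9  -0.1] z 42.7 t 17.18
Ftool [ 5.3 -3.5 -6. ] Ttool [ 0.71  0.52 -1.14] moment about nut(z tool) -1.46
```

Tight at about 1.5 N m. Backing off to the middle of the play and lifting.

Emit:
{"op": "apply_moves", "data": {
  "plan": [
    [[-0.0001,-0.0048,0],[0,0,-3],1],
    [[-0.0001,-0.0048,0],[0,0,-3],1],
    [[-0.0001,-0.0048,0],[0,0,-3],1],
    [[0,0,0],[0,0,0],1],
    [[0,0,0],[0,0,0],1],
    [[0,0,-0.002],[0,0,0],1],
    [[0,0,-0.003],[0,0,0],1],
    [[0,0,0],[0,0,0],1]
  ]
}}

```text
time_s: 17.85
ee_pos: [496.0, -48.5, 47.1]
orientation: [-0.0, -0.13, 0.992, -0.0]
force: [-0.8, 1.2, -3.4]
grip_width: 14.3
finger_force: 89.4
```

```bash
python3 -c "
from h import *
arc()"
```

```text
yaw 14.9 axis in tool [-92.    0.7  -0. ] z 47.1 t 17.85
Ftool [0.4 1.4 3.4] Ttool [-0.1   0.05 -0.03] moment about nut(z tool) 0.1
```

Emit:
{"op": "apply_moves", "data": {
  "plan": [
    [[0,0,-0.006],[0,0,0],1],
    [[0,0,-0.012],[0,0,0],1],
    [[0,0,-0.025],[0,0,0],1],
    [[0,0,-0.028],[0,0,0],1],
    [[0,0,-0.025],[0,0,0],1],
    [[0,0,0],[0,0,6.5],1],
    [[0,0,0],[0,0,6.5],1],
    [[0,0,0],[0,0,0],1]
  ]
}}

```text
time_s: 18.52
ee_pos: [496.5, -48.7, 143.8]
orientation: [0.001, -0.016, 1.0, -0.0]
force: [-0.6, -0.5, -4.1]
grip_width: 14.0
finger_force: 89.3
```

```bash
python3 - <<'E'
from fit import *
inhand("w8"); delta(509.8,-285,25,181.8)
im,d=bot.grab_frame("scene"); save("scene3",im); W=world("scene",d)
cv2.imwrite("pics/nut3.png",cv2.resize(im[215:265,260:315],(440,400),interpolation=cv2.INTER_CUBIC)[...,::-1])
E
```

```text
pts 4809 top z in tool at x=0,50: [-23.7 -22.5] pitch deg 1.29
foot x,y,yaw in tool, resid [ 5.608e+01  4.300e-01 -5.100e-01  9.651e+01  4.809e+03]
now [496.  -48.6 143.3] head -177.98 t 18.57 F [-0.6 -0.1 -4.2] Tq [ 0.04  0.11 -0.02] q6 -0.13
shift mm [  -5.5 -236.7  118.4] rotvec deg [-0.02  0.01  0.22]
```

Emit:
{"op": "apply_moves", "data": {
  "plan": [
    [[-0.0008,-0.0338,0],[0,0,0.2],1],
    [[-0.0008,-0.0338,0],[0,0,0],1],
    [[-0.0008,-0.0338,0],[0,0,0],1],
    [[-0.0008,-0.0338,0],[0,0,0],1],
    [[-0.0008,-0.0338,0],[0,0,0],1],
    [[-0.0008,-0.0338,0],[0,0,0],1],
    [[-0.0007,-0.0338,0],[0,0,0],1],
    [[0,0,0],[0,0,0],1]
  ]
}}

```text
time_s: 19.28
ee_pos: [509.4, -291.5, 142.5]
orientation: [0.0, -0.013, 1.0, -0.003]
force: [1.3, -1.1, -3.6]
grip_width: 13.9
finger_force: 89.9
```

Emit:
{"op": "apply_moves", "data": {
  "plan": [
    [[0,0,0.025],[0,0,0],1],
    [[0,0,0.03],[0,0,0],1],
    [[0,0,0.03],[0,0,0],1],
    [[0,0,0.02],[0,0,0],1],
    [[0,0,0.006],[0,0,0],1],
    [[0,0,0],[0,0,0],1],
    [[0,0,0],[0,0,0],1]
  ]
}}

```text
time_s: 19.87
ee_pos: [508.9, -284.8, 32.4]
orientation: [-0.0, -0.015, 1.0, -0.0]
force: [0.0, -0.3, -4.5]
grip_width: 14.0
finger_force: 89.7
```

```bash
python3 - <<'E'
from fit import *
delta(509.8,-285,21.5,181.8)
E
```

```text
now [ 508.9 -284.8   32.4] head -178.24 t 19.87 F [ 0.  -0.3 -4.5] Tq [ 0.05  0.   -0.01] q6 -0.54
shift mm [-0.8 -0.2 10.9] rotvec deg [-0.   -0.01 -0.04]
```

Emit:
{"op": "apply_moves", "data": {
  "plan": [
    [[0,0,0.004],[0,0,0],1],
    [[0,0,0.003],[0,0,0],1],
    [[0,0,0.002],[0,0,0],1],
    [[0,0,0.001],[0,0,0],1],
    [[0,0,0],[0,0,0],1],
    [[0,0,0],[0,0,0],1]
  ]
}}

```text
time_s: 20.37
ee_pos: [509.4, -285.1, 23.4]
orientation: [0.001, -0.015, 1.0, -0.0]
force: [-2.5, 0.5, 4.3]
grip_width: 14.0
finger_force: 90.8
```

```bash
python3 - <<'E'
from fit import *
delta(509.8,-285,21.5,181.8)
E
```

```text
now [ 509.4 -285.1   23.4] head -178.3 t 20.37 F [-2.5  0.5  4.3] Tq [ 0.19  0.28 -0.05] q6 -0.54
shift mm [-0.4  0.1  1.9] rotvec deg [-0.05  0.1  -0.1 ]
```

Emit:
{"op": "apply_moves", "data": {
  "plan": [
    [[0,0,0],[0,0,0],0.8],
    [[0,0,0],[0,0,0],0.6],
    [[0,0,0],[0,0,0],0.5],
    [[0,0,0],[0,0,0],0.5],
    [[0,0,-0.005],[0,0,0],0.5],
    [[0,0,-0.015],[0,0,0],0.5],
    [[0,0,-0.035],[0,0,0],0.5],
    [[0,0,-0.035],[0,0,0],0.5]
  ],
  "force": 30
}}

```text
time_s: 21.03
ee_pos: [507.2, -283.9, 111.9]
orientation: [-0.002, -0.015, 1.0, 0.001]
force: [0.5, -0.2, 0.8]
grip_width: 42.4
finger_force: 0.0
```

Emit:
{"op": "apply_moves", "data": {
  "plan": [
    [[0,0,-0.035],[0,0,0],0.5],
    [[0,0,-0.035],[0,0,0],0.2],
    [[0,0,-0.03],[0,0,0],0],
    [[0,0,0],[0,0,0],0],
    [[0,0,0],[0,0,0],0],
    [[0,0,0],[0,0,0],0]
  ]
}}

```text
time_s: 21.53
ee_pos: [508.4, -284.6, 211.8]
orientation: [-0.0, -0.015, 1.0, 0.0]
force: [0.2, -0.9, -1.1]
grip_width: 85.4
finger_force: 0.0
```

```bash
python3 - <<'E'
from fit import *
s=bot.get_state(); print(s["ee_pos"],s["force"],s["grip_width"])
im,d,p,R=wrist("w9"); W=wcloud(p,R,d)
for n,x,y in (("ring side",604,-310),("foot",456,-286),("handle",500,-285),("handle2",550,-284)):
    k=np.hypot(W[...,0]-x,W[...,1]-y)<5; print(n,np.nanmedian(W[...,2][k]))
a=ortho(im,p,R,45,540,-285,130,400); b=cv2.cvtColor(cv2.imread("pics/nut3.png"),cv2.COLOR_BGR2RGB)
save("fin",np.hstack([a,cv2.resize(b,(400,400))]))
E
```

```text
[ 508.38182127 -284.61440252  211.79885282] [ 0.22685957 -0.89290775 -1.10136641] 85.35846459974162
ring side 46.12117457871574
foot 46.164610977283075
handle 301.0069640331922
handle2 45.84853879101723
```

View pics/fin.png

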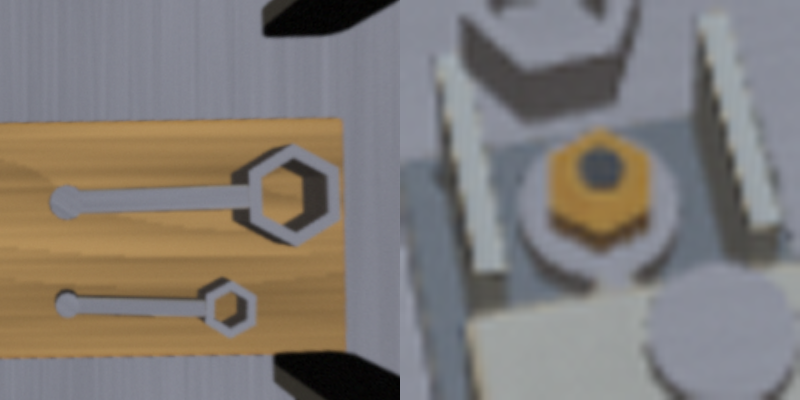

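The spanner lies flat on the board: its top reads 46 mm at the ring side, handle and foot. It is released and the small spanner is undisturbed. The nut held against about 1.5 N m. Handing in.

```bash
python3 -c "
from h import *
print(bot.sign_off())"
```

```text
the job is handed in; nothing more can be done
None
```

The nut turned about 80° in two strokes and stopped turning, then held a pull of about 1.5 N m; the large spanner is back flat on the board and released, and the job is handed in, with no verdict returned.

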